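# Refit the selector lever

### The job

Fit the loose lever with the black grip onto the splined shaft of the grey selector unit: turn it until its keyways match the shaft's ribs, and slide it fully home, flat on the shaft's shoulder, without forcing it. Then swing the fitted lever anticlockwise (seen from above) until its arm rests against the stop post, let go, and leave everything else on the bench where it is.

Things in the scene. Friction and masses are not known exactly. Their poses are not given: they have to be found in the camera images.
- lever: Lever, about 0.25 kg, flat on the bench. Square steel hub 40 x 40 mm, 26 mm high, its +y and -y faces free to grip (40 mm). Origin at the bore's centre on the hub's underside, z up. A flat aluminium arm (18 mm wide, 10 mm thick, underside level with the hub's) runs along its own -x.
- lever_bore (a point): Centre of the bore at the hub's top face, 26 mm above the lever's origin. The bore goes right through: a middle passage for a 13 mm pilot with about 1 mm of play, and three keyways 10.4 mm wide reaching 14.5 mm from the centre, towards the lever's -x (arm side), +y and -y, none towards +x. It fits one way only, with about 0.05 rad of play either way.
- lever_tip (a point): Point on the lever 105 mm along its -x from the bore, at the height of the underside, below the centre of the upright black grip (22 mm across, its top 44 mm above the underside).
- selector: Grey steel selector unit, fixed, 190 mm (x) by 180 mm (y) by 75 mm high; origin at the centre of its underside, front to -x. A splined steel shaft stands upright through the middle of its top. The shaft's rotation is not reported: the lever that fits it points along the unit's -x, or anywhere from 1.15 rad clockwise to 0.5 rad anticlockwise of that, seen from above.
- seat (a point): Fixed in the unit (does not turn with the shaft): on the shaft's axis at the top of its shoulder (36 mm across), 108 mm above the bench, where the hub's underside comes to rest. The shaft is stiff to turn (about 0.16 N m), stays where put, and is sprung: pressed down it yields up to 10 mm, from 5.5 N at first to 11.5 N, then is solid. Over 40 N of contact is forcing.
- shaft_top (a point): Fixed in the unit, on the shaft's axis 32 mm above seat: the shaft's tip at rest. From seat up: three ribs (9 mm wide, reaching 13 mm from the axis, 16 mm tall) in a T like the lever's keyways, then a 13 mm round pilot from 16 to 24 mm, then a cone narrowing to 5 mm at 32 mm.
- stop_mark (a point): Fixed in the unit: where lever_tip is when the fitted lever's arm rests against the stop post, 105 mm from the axis, 0.85 rad anticlockwise (from above) of the unit's -x. The post is an upright steel pin 14 mm across, about 74 mm from the axis, its top 16 mm above seat.
- plain_arm: dark steel arm 103 mm long with a square 34 mm head, 18 mm high, and a plain round 14 mm hole: not the one wanted, leave it alone. Origin under the hole, at the underside.
- collar: loose steel ring, 30 mm across, 10 mm high, lying beside the lever's hub. Origin at the centre of its underside. Bystander.
- screwdriver: screwdriver lying on the bench near the robot. Bystander.
- wrench: open-ended wrench lying on the bench near the robot. Bystander.
- spray: white can, 52 mm across, 150 mm high, at the back. Origin at the centre of its underside. Bystander.
- mug: white mug, 76 mm across, 85 mm high, at the left. Origin at the centre of its underside. Bystander.
- carton: small cardboard carton 90 x 120 x 50 mm, at the left. Origin at the centre of its underside. Bystander.
Not all that is in view belongs to the job. Leave any pink or yellow look-alike of the lever alone.

How it is judged:
By the outcome, as a careful person would: the job done as asked, in the order asked, and still so for the second after the job is handed in, with the robot touching nothing.
It also fails if it takes over 70 s, if anything falls off the work surface, if the arm or the gripper's body presses on something with over 40 N, if the wrist force passes 120 N, or if a joint passes its speed limit or range.

### The arm

A 7-joint arm with a two-finger parallel gripper is mounted at the origin on the work surface. World frame = base frame: x ahead of the robot, y to its left, z up, the work surface at z = 0. Lengths are in mm, angles in rad, forces in N, time in s.
With the tool pointing down it reaches from about 425 to 975 mm from the base axis. Payload 16.7 kg.
Tool frame: the origin (TCP) lies midway between the tips of the shut fingers; the grasp point (between the pads) lies 19 mm behind it; z points along the fingers, y is the line along which they close (so a half turn about z gives the same grasp; the last joint's range is limited). The gripper opens to 85 mm and grips with 20 to 120 N. Pads are 22 mm wide; open, the fingers measure 114 mm over their backs; the gripper's body (76 mm by 85 mm) begins 54 mm behind the grasp point. The pads swing forward as they close: fully open they stand 13 mm farther back than shut.
Start: joints at [-1.377, 0.426, 0.074, 1.606, -0.034, 1.111, -0.067], TCP at [227.524, 635.46, 231.302] pointing down, gripper open.
Joint ranges: [-2.85, 2.85], [-0.5, 2.14], [-1.23, 1.37], [0.21, 2.46], [-1.02, 4.16], [0.16, 2.05], [-2.73, 2.73]. Speed limits (rad/s): [1.89, 1.89, 2.39, 2.39, 3.01, 3.01, 3.01].

### API

Orientations are given as a unit quaternion [w, x, y, z].
In Python, from bench import env gives the robot as it stands.
- The arm moves only by the shell command python3 -m pendant 'ROWS' [OPENING] [FORCE]. ROWS is a JSON object whose one key "targets" holds a list of rows, each a list of 2 entries, a list of its own where there are three numbers: the shift along the tool's x, y, z in cm, then the turn, a rotation vector about the tool's x, y, z in degrees. A call has 1 to 20 rows; each row shifts and turns the commanded pose from where the row before left it, along the tool's axes as they then stand; what a row does not reach is not made up. A row lasts 1/12 s, in which the tool goes at most 41.7 mm and 7.16 degrees, less where a joint would pass 70% of its speed; a pose out of reach is approached as far as the arm can. A call is refused whole if a number of a shift passes 4.17 or a number of a turn 7.16, either way. A call with a gripper value outside its range is refused whole. OPENING is the closure, from -1 (fully open) to 1 (shut), set as the call begins (- or left out, the last holds). The fingers move at their own pace and stop on an object; FORCE is the grip in N (left out, the last holds). Time passes only in rows, so rows that do not move let the fingers close. It gives the time, the measured TCP pose, the force, the opening and the grip force at its end, in the units of the state.
- env.observe(): the state, without advancing time (a new reading comes with each control period).
- env.get_image(name): name is "side" or "top"; returns the picture (420x560x3 uint8, red, green, blue); there is no depth.
- env.get_calibration(name): a dict with "fx", "fy", "cx", "cy" (pixels), "eye" and "orientation" of the camera in the world. Camera axes: x right, y up, looking along -z (the intrinsics and any distortion apply to the point x, -y, -z); pixel columns grow to the right and rows downward; lengths in mm; the calibration is good to about 2 mm. A picture is of the moment at which its call begins. get_calibration takes no time and is no camera call.
- env.close_job(): hands the job in; it is judged then, once.
Trained networks look in the newest picture that a camera, given by its name, has taken for a name from the list of things; names that differ only in an ending like _2 or _b are one class to them, and where a whole thing is asked for, a point or a joint stands for the part that bears it (a point fixed in the world has none). Each returns a list of dicts, best first, with "score" (0 to 1); they miss things now and then, are a little off and sometimes report something else, mostly with a low value. They report only what shows in the picture. A call takes as long as a camera call. They do not tell look-alikes from the thing itself.
- env.cut_out(camera, label): "region" (420x560 bool, what is visible of it) and "bbox" ([left, top, right, bottom] in pixels, round what is visible of it).
- env.place_of(camera, label): "location" ([column, row] in pixels: a listed point, or the origin of a listed thing).
The state is a dict: "time": time; "qpos": joint angles; "qd": joint speeds; "joint_torque": joint torques, N m; "ee_pos": TCP position; "tool_rot": TCP orientation; "contact_force": force on the tool from outside, world axes, zero at the start; "ft_torque": the same for the moment, N m; "finger_gap": finger opening in mm; "grasp_force": force on a finger pad.
Only numpy, scipy, OpenCV 4.12 (cv2) and the standard library are available. Lean on these libraries where they do the work, as an engineer would, in place of code of your own. Each camera call takes 0.05 s, during which the arm holds its last target. There are 200 camera calls.

## Working session

There is one attempt and no reset: what is moved stays moved. The work goes in short steps, Python scripts to look and compute and a shell command to move; the robot and the scene stay as the last step left them, time stands still between calls to the robot, and variables do not carry over. Pictures are saved under pics/ and viewed, at most 10 in all, crops included, and the job is handed in when it is done.

```bash
mkdir -p pics; ls; cat > h.py <<'E'
import numpy as np, cv2
from scipy.spatial.transform import Rotation as R
from bench import env
def rot(q): return R.from_quat([q[1],q[2],q[3],q[0]]).as_matrix()
def ray(cam,px):
    c=env.get_calibration(cam)
    d=np.array([(px[0]-c['cx'])/c['fx'],-(px[1]-c['cy'])/c['fy'],-1.])
    M=rot(c['orientation']); return np.array(c['eye']),M@d
def onz(cam,px,z):
    e,d=ray(cam,px); return e+d*(z-e[2])/d[2]
def tri(p1,p2,c1='top',c2='side'):
    a,u=ray(c1,p1);b,v=ray(c2,p2);u=u/np.linalg.norm(u);v=v/np.linalg.norm(v)
    s=np.linalg.lstsq(np.stack([u,-v],1),b-a,rcond=None)[0]
    return (a+u*s[0]+b+v*s[1])/2,np.linalg.norm(a+u*s[0]-b-v*s[1])
def proj(cam,P):
    c=env.get_calibration(cam);q=rot(c['orientation']).T@(np.array(P)-c['eye'])
    return np.array([c['cx']-c['fx']*q[0]/q[2],c['cy']+c['fy']*q[1]/q[2]])
def save(cam,n): 
    im=env.get_image(cam); cv2.imwrite(f'pics/{n}.png',im[:,:,::-1]); return im
E
python3 - <<'E'
from h import *
np.set_printoptions(precision=1,suppress=True)
for c in('top','side'):
    print(env.get_calibration(c)); save(c,c+'0')
a=cv2.imread('pics/top0.png');b=cv2.imread('pics/side0.png')
D={}
for c in('top','side'):
    for l in('lever_bore','lever_tip','lever','seat','shaft_top','stop_mark','selector','plain_arm','collar'):
        r=env.place_of(c,l); D[c,l]=r; print(c,l,[(np.round(x['location'],1).tolist(),round(x['score'],2)) for x in r[:4]])
for l in('lever_bore','lever_tip','lever','seat','shaft_top','stop_mark','selector','collar'):
    if D['top',l] and D['side',l]: print(l,tri(D['top',l][0]['location'],D['side',l][0]['location']))
print(env.observe())
E
```

```text
pics
{'fx': 391.56901618891254, 'fy': 391.56901618891254, 'cx': 282.7319403852296, 'cy': 207.53261541110206, 'eye': array([ 362.1,    1.7, 1297.5]), 'orientation': array([-0.7, -0.1,  0.1,  0.7])}
{'fx': 424.3270588082104, 'fy': 424.3270588082104, 'cx': 279.03961250385805, 'cy': 207.2046306575605, 'eye': array([  55.4, -726.9,  728.9]), 'orientation': array([ 0.8,  0.4, -0.1, -0.3])}
top lever_bore [([367.1, 170.4], 0.72), ([303.4, 286.9], 0.66), ([331.5, 191.8], 0.58)]
top lever_tip [([332.1, 222.7], 0.83), ([295.2, 253.6], 0.67), ([390.2, 194.1], 0.66)]
top lever [([370.8, 175.4], 0.87), ([304.8, 288.7], 0.82), ([327.8, 194.0], 0.62)]
top seat [([247.2, 193.6], 0.59), ([329.4, 173.5], 0.38)]
top shaft_top [([248.0, 187.3], 0.71)]
top stop_mark [([271.6, 219.5], 0.95)]
top selector [([249.3, 197.2], 0.63)]
top plain_arm []
top collar [([328.4, 174.1], 0.57)]
side lever_bore [([334.9, 250.0], 0.94), ([208.3, 277.7], 0.86), ([393.2, 272.0], 0.61)]
side lever_tip [([299.7, 269.8], 0.75), ([236.9, 258.4], 0.59), ([384.5, 314.2], 0.55)]
side lever [([387.3, 280.5], 0.89), ([207.4, 285.5]
[... 657 characters left out ...]
top (array([623.9, 110.8, 132. ]), np.float64(14.855061015269474))
stop_mark (array([532.9,  38.9, 102.1]), np.float64(2.2834097347318396))
selector (array([624.7, 118.1,  -9. ]), np.float64(8.49604155220098))
collar (array([ 706.3, -159.5,   -4.4]), np.float64(12.09857385669094))
{'time': 1.0, 'qpos': array([-1.4,  0.4,  0.1,  1.6, -0. ,  1.1, -0.1]), 'qd': array([-0.,  0., -0., -0., -0., -0.,  0.]), 'joint_torque': array([  0. , -95. ,   3.8, -46.4,   0. ,   0. ,  -0. ]), 'ee_pos': array([227.5, 635.5, 231.3]), 'tool_rot': array([-0. ,  0.2,  1. , -0. ]), 'contact_force': array([-0.1, -1.3,  0.2]), 'ft_torque': array([ 0.1, -0. ,  0. ]), 'grasp_force': 0.0, 'finger_gap': 85.54527180157076}
```

View pics/top0.png

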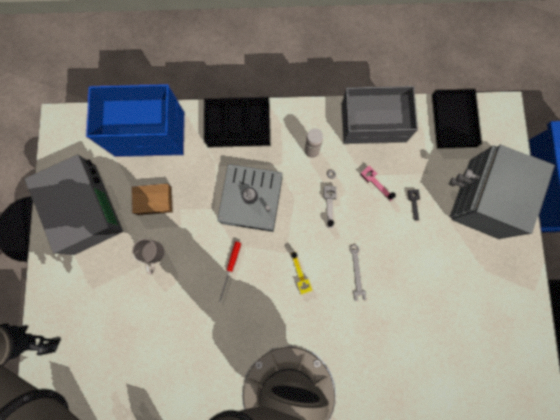

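View pics/side0.png

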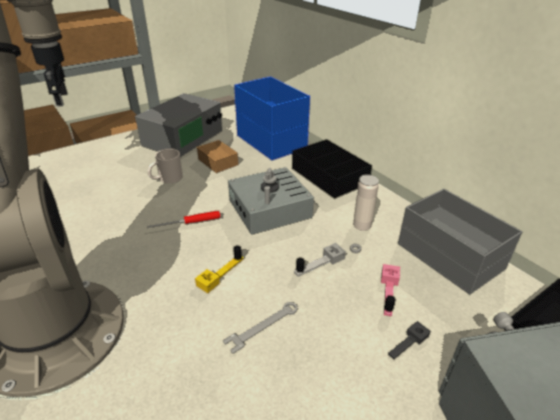

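```bash
python3 - <<'E'
import cv2,numpy as np
t=cv2.imread('pics/top0.png');s=cv2.imread('pics/side0.png')
def c(im,x,y,w,h): return cv2.resize(im[y:y+h,x:x+w],(400,300),interpolation=cv2.INTER_CUBIC)
cv2.imwrite('pics/comp0.png',np.vstack([np.hstack([c(t,300,160,80,60+0),c(t,210,160,80,60)]),np.hstack([c(s,285,230,80,60),c(s,230,160,80,60)])]))
E
```

```text
(no output)
```

View pics/comp0.png

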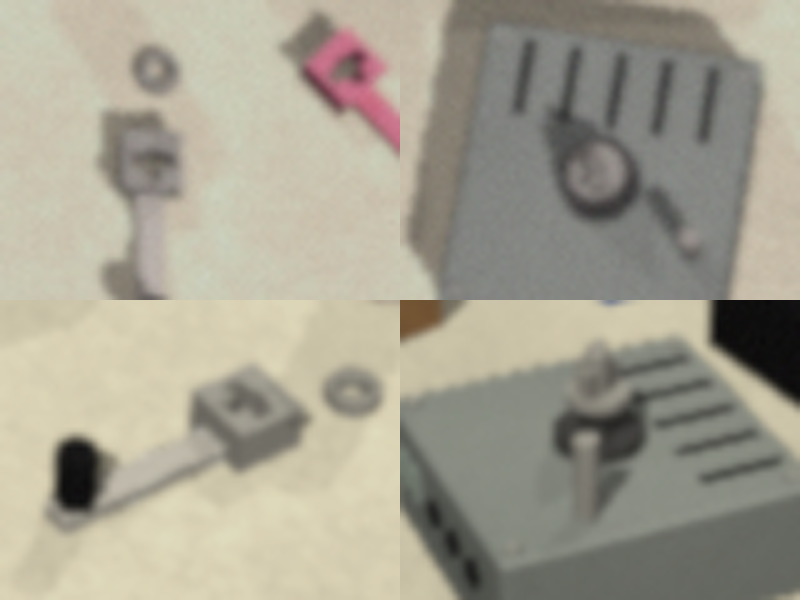

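```bash
python3 - <<'E'
from h import *
np.set_printoptions(precision=1,suppress=True)
print(env.observe()['time'])
near={'lever_bore':((331,190),(335,250)),'lever_tip':((331,222),(299,268)),'shaft_top':((248,188),(269,170)),'stop_mark':((271,219),(257,199)),'seat':((247,194),(271,178)),'selector':((249,197),(269,208)),'collar':((329,174),(358,247)),'lever':((328,194),(333,257))}
S={}
for k in range(3):
  for c in('top','side'):
    env.get_image(c)
    for l in near:
      for r in env.place_of(c,l):
        p=np.array(r['location'])
        if np.linalg.norm(p-near[l][c=='side'])<8: S.setdefault((c,l),[]).append(p);break
for l in near:
    a,b=S.get(('top',l)),S.get(('side',l))
    if a and b:
        print(l,np.array(a).tolist() and np.array(a).round(1).tolist(),np.array(b).round(1).tolist(),*tri(np.mean(a,0),np.mean(b,0)))
print(onz('top',(331.5,191.8),26),onz('side',(334.9,250),26))
E
```

```text
1.0
lever_bore [[333.9, 190.9], [333.4, 195.5], [333.6, 189.4]] [[333.9, 251.3], [334.5, 251.2], [335.6, 252.3]] [ 629.5 -165.3   24.9] 6.0374579853911134
lever_tip [[330.8, 222.7], [333.0, 221.3], [333.9, 221.8]] [[298.6, 272.9], [301.1, 274.0], [295.9, 271.9]] [ 528.5 -157.9    3.2] 14.185536869999838
shaft_top [[247.0, 190.8], [249.4, 188.7], [246.8, 188.6]] [[269.6, 169.2], [268.5, 167.2], [268.7, 168.1]] [620.4 110.  133.2] 7.894359559200881
stop_mark [[272.4, 219.1], [273.1, 220.8], [270.6, 218.3]] [[255.3, 199.3], [255.4, 198.1], [257.4, 198.7]] [530.8  38.3 106.9] 6.183073248611713
seat [[248.6, 193.3], [246.7, 193.5], [247.3, 193.7]] [[269.8, 176.5], [270.4, 176.3], [269.7, 175.6]] [617.9 110.8 106.9] 2.634257434040974
selector [[252.4, 198.3], [253.3, 198.6], [252.4, 200.2]] [[273.6, 206.4], [267.9, 208.8], [269.1, 206.3]] [617.5 104.4   4.9] 3.5094236884538375
collar [[329.0, 172.2], [329.6, 173.0]] [[356.2, 248.2], [357.3, 248.0], [354.3, 247.8]] [ 707.3 -159.7   -7. ] 0.5732359300681412
lever [[328.5, 196.0], [328.6, 194.4], [326.6, 193.1]] [[333.1, 258.1], [331.0, 255.4], [335.0, 258.2]] [ 632.1 -152.4   -6.4] 4.135543983348603
[ 632.5 -159.8   26. ] [ 630. -161.   26.]
```

Candidates for the lever: pink (367,170 top), yellow (303,287 top), and steel with black grip (331,192 top; side 335,250). Only the last has a bare steel hub, T-shaped bore, aluminium arm and black grip with no pink or yellow, so it's the one; the dark arm at (413,190) is plain_arm. Crop confirms it. The post is at top (269,208). Now I'll average frames for precision.

```bash
python3 - <<'E'
from h import *
av={c:np.mean([env.get_image(c).astype(float) for _ in range(12)],0)[:,:,::-1] for c in('top','side')}
for c in av: np.save(f'av_{c}.npy',av[c])
def cr(c,x,y,w=40,h=30):
    im=cv2.resize(av[c].astype(np.float32),None,fx=10,fy=10,interpolation=cv2.INTER_CUBIC)
    # keep pixel-centre: px p -> 10*(p+.5)-.5
    im=im[y*10:(y+h)*10,x*10:(x+w)*10]; b=cv2.GaussianBlur(im,(0,0),12); im=im+1.5*(im-b)
    im=np.clip((im-im.min())*255/(im.max()-im.min()),0,255).astype(np.uint8)
    for i in range(0,w,10): cv2.putText(im,str(x+i),(i*10,10),0,.35,(0,0,255)); cv2.line(im,(i*10+5,12),(i*10+5,18),(0,0,255))
    for i in range(10,h,10): cv2.putText(im,str(y+i),(0,i*10+10),0,.35,(0,0,255))
    return im
cv2.imwrite('pics/comp1.png',np.vstack([np.hstack([cr('top',310,175),cr('top',230,178)]),np.hstack([cr('side',315,237),cr('side',250,160)])]))
E
```

```text
(no output)
```

View pics/comp1.png

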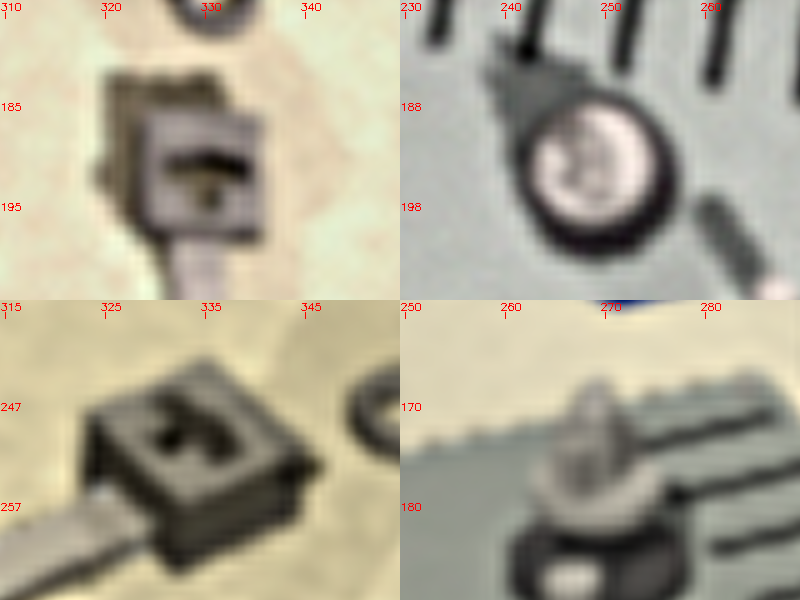

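Top view: hub face centre about (330,191.3), T-bar across with the stem toward the arm (down). Side: hub face centre (334.5,249.8). Shoulder centre top (248.7,193.1), side (269.2,177.5), shaft tip in side at about (269.2,167.5).

```bash
python3 - <<'E'
from h import *
np.set_printoptions(precision=1,suppress=True)
print('bore',tri((330.1,191.3),(334.5,249.8)))
print('seat',tri((248.7,193.1),(269.2,177.5)))
P,_=tri((248.7,193.1),(269.2,177.5))
print('tip top z',onz('side',(269.2,167.5),140),onz('top',(248.7,193.1),108),onz('side',(269.2,177.5),108))
b,_=tri((330.1,191.3),(334.5,249.8))
print(onz('top',(330.1,191.3),26),onz('side',(334.5,249.8),26))
# corners of hub projected for yaw candidates
for c in('top','side'): print(c,[proj(c,np.r_[b[:2],0]+[ -105,0,0]),proj(c,[b[0],b[1],26]),proj(c,np.r_[P[:2],140])])
# arm angle: dense: aluminium arm line from top average
av=np.load('av_top.npy')
for r in range(200,216,3): print(r,av[r,322:344].mean(1).round(0).astype(int))
# slots: dark pixels in selector for yaw
g=av[165:190,228:285].mean(2); m=(g<75).astype(np.uint8); n,l,s,c=cv2.connectedComponentsWithStats(m)
for i in range(1,n):
    if s[i,4]>12:
        y,x=np.nonzero(l==i);vx,vy,x0,y0=cv2.fitLine(np.stack([x+228,y+165],1).astype(np.float32),2,0,.01,.01).ravel()
        A=onz('top',(x0-5*vx,y0-5*vy),75);B=onz('top',(x0+5*vx,y0+5*vy),75);d=A-B
        print('slot',s[i,4],(x0,y0),np.degrees(np.arctan2(d[1],d[0])))
o=env.observe();print(o['time'],rot(o['tool_rot']),o['qpos'])
E
```

```text
bore (array([ 634.9, -155.6,   20.3]), np.float64(1.3721773148505083))
seat (array([617.2, 108.6, 104.4]), np.float64(2.8843451328043))
tip top z [612.6 104.  140. ] [617.7 107.6 108. ] [612.5 104.2 108. ]
[ 634.3 -155.2   26. ] [ 629.6 -159.9   26. ]
top [array([330.7, 223.5]), array([330.2, 191.1]), array([247.4, 191.1])]
side [array([301.3, 272.5]), array([335., 248.]), array([269.6, 166.3])]
200 [192 186 170 144 131 147 160 161 161 161 164 169 170 173 179 184 187 188
 192 195 196 197]
203 [192 195 194 180 157 152 164 171 172 173 178 183 186 186 186 186 187 189
 192 194 196 196]
206 [195 194 192 182 161 154 165 173 176 176 178 186 189 190 190 190 190 192
 194 195 196 197]
209 [191 191 181 158 142 148 164 173 176 177 180 187 194 195 196 196 194 193
 193 194 195 197]
212 [152 148 143 135 132 146 164 174 176 177 180 186 193 196 196 195 195 195
 195 195 195 195]
215 [125 125 124 122 122 129 150 168 175 177 180 184 190 193 194 195 196 198
 199 198 197 195]
4.9 [[-0.9  0.3 -0. ]
 [ 0.3  0.9 -0. ]
 [ 0.  -0.  -1. ]] [-1.4  0.4  0.1  1.6 -0.   1.1 -0.1]
```

```bash
python3 - <<'E'
from h import *
o=env.observe();M=rot(o['tool_rot']);print(M.round(4))
x=np.degrees(np.arctan2(M[1,0],M[0,0]));print('x axis ang',x)
T=np.array([632,-158,110.])
print((T-o['ee_pos'])/10, 'after yaw to 180: tool shift', np.diag([-1,1,-1])@(T-o['ee_pos'])/10)
E
```

```text
[[-9.415e-01  3.371e-01 -0.000e+00]
 [ 3.371e-01  9.415e-01 -0.000e+00]
 [ 0.000e+00 -1.000e-04 -1.000e+00]]
x axis ang 160.30100861096116
[ 40.44829354 -79.34636287 -12.12851563] after yaw to 180: tool shift [-40.44829354 -79.34636287  12.12851563]
```

```bash
python3 -m pendant '{"targets":[[[0,0,0],[0,0,-6.6]],[[0,0,0],[0,0,-6.6]],[[0,0,0],[0,0,-6.5]],[[-1.7,-3.3,0],[0,0,0]],[[-1.7,-3.3,0],[0,0,0]],[[-1.7,-3.3,0],[0,0,0]],[[-1.7,-3.3,0],[0,0,0]],[[-1.7,-3.3,0],[0,0,0]],[[-1.7,-3.3,0],[0,0,0]],[[-1.7,-3.3,0],[0,0,0]],[[-1.7,-3.3,0],[0,0,0]],[[-1.7,-3.3,0],[0,0,0]],[[-1.7,-3.3,0],[0,0,0]]]}' -1 20; python3 -c "
from h import *;o=env.observe();print(o['qpos'].round(2),rot(o['tool_rot'])[:,0].round(3))"
```

```text
time: 5.98
ee_pos: [398.0, 303.8, 231.6]
tool_rot: [0.0, -0.0, 1.0, 0.0]
contact_force: [1.1, 0.5, 0.5]
finger_gap: 85.6
grasp_force: 0.0
[-0.92  0.14  0.15  2.   -0.03  1.01  0.82] [-1. -0. -0.]
```

```bash
python3 -m pendant '{"targets":[[[-1.8,-3.55,0],[0,0,0]],[[-1.8,-3.55,0],[0,0,0]],[[-1.8,-3.55,0],[0,0,0]],[[-1.8,-3.55,0],[0,0,0]],[[-1.8,-3.55,0],[0,0,0]],[[-1.8,-3.55,0],[0,0,0]],[[-1.8,-3.55,0],[0,0,0]],[[-1.8,-3.55,0],[0,0,0]],[[-1.8,-3.55,0],[0,0,0]],[[-1.8,-3.55,0],[0,0,0]],[[-1.8,-3.55,0],[0,0,0]],[[-1.8,-3.55,0],[0,0,0]],[[-1.8,-3.55,4],[0,0,0]],[[0,0,4],[0,0,0]],[[0,0,4],[0,0,0]],[[0,0,0],[0,0,0]]]}'; python3 - <<'E'
from h import *
np.set_printoptions(precision=1,suppress=True)
o=env.observe();print(o['qpos'],o['ee_pos'])
T=np.array(o['ee_pos'])
av={c:np.mean([env.get_image(c).astype(float) for _ in range(6)],0)[:,:,::-1] for c in('top','side')}
def cr(c,x,y,w,h,pts,s):
    im=cv2.resize(av[c].astype(np.float32),None,fx=s,fy=s,interpolation=cv2.INTER_CUBIC).clip(0,255).astype(np.uint8)
    for P in pts:
        p=proj(c,P); cv2.circle(im,tuple(int(v) for v in (s*(p+.5)).round()),2,(0,0,255),-1)
    return im[y*s:(y+h)*s,x*s:(x+w)*s]
pts=[T,T+[0,50,13+0],T-[0,50,-13]]
cv2.imwrite('pics/cal.png',np.hstack([cr('top',295,165,67,75,pts,6),cr('side',300,190,65,75,pts,6)]))
E
```

```text
time: 7.32
ee_pos: [622.9, -146.2, 114.8]
tool_rot: [-0.005, 0.0, 1.0, 0.0]
contact_force: [-1.0, 1.0, -0.3]
finger_gap: 85.6
grasp_force: 0.0
[-0.2  0.5  0.4  1.8 -0.3  0.9  1.9] [ 622.9 -146.2  114.8]
```

View pics/cal.png

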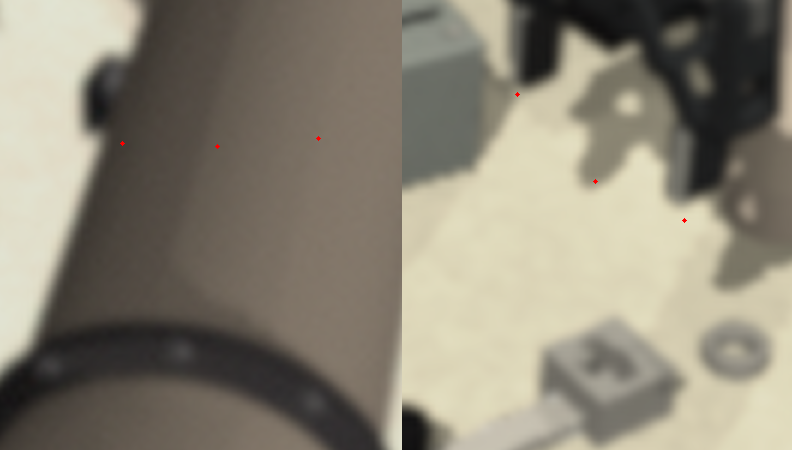

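The arm hides the tool from the top view. Side view: open fingertips at about (389,204) and (416,222), but how far back the open pads stand is uncertain. I'll shut the gripper briefly to tie the side camera to the robot frame.

```bash
python3 -m pendant '{"targets":[[[0,0,0],[0,0,0]],[[0,0,0],[0,0,0]],[[0,0,0],[0,0,0]],[[0,0,0],[0,0,0]],[[0,0,0],[0,0,0]],[[0,0,0],[0,0,0]],[[0,0,0],[0,0,0]],[[0,0,0],[0,0,0]]]}' 1 20; python3 - <<'E'
from h import *
o=env.observe();T=np.array(o['ee_pos']);print(T,o['finger_gap'])
av=np.mean([env.get_image('side').astype(float) for _ in range(8)],0)[:,:,::-1]
s=10;x,y,w,h=310,190,40,50
im=cv2.resize(av.astype(np.float32),None,fx=s,fy=s,interpolation=cv2.INTER_CUBIC).clip(0,255)
im=(255*(im/255)**.6).astype(np.uint8)
M=rot(o['tool_rot'])
for a in(-11,11):
  for b in (-14,0,14):
    p=proj('side',T+M@[a,b,0]); print(a,b,p.round(1)); cv2.circle(im,tuple(int(v) for v in (s*(p+.5)).round()),2,(0,0,255),-1)
cv2.imwrite('pics/cal2.png',im[y*s:(y+h)*s,x*s:(x+w)*s])
E
```

```text
time: 8.58
ee_pos: [626.8, -146.8, 121.8]
tool_rot: [-0.0, 0.0, 1.0, -0.0]
contact_force: [0.3, 0.2, 0.4]
finger_gap: 0.2
grasp_force: 0.0
[ 626.79245983 -146.79360831  121.76908621] 0.18553056843355833
-11 -14 [340.8 218.2]
-11 0 [336.8 215.3]
-11 14 [333.  212.4]
11 -14 [333.7 221.5]
11 0 [329.8 218.5]
11 14 [326.  215.5]
```

View pics/cal2.png

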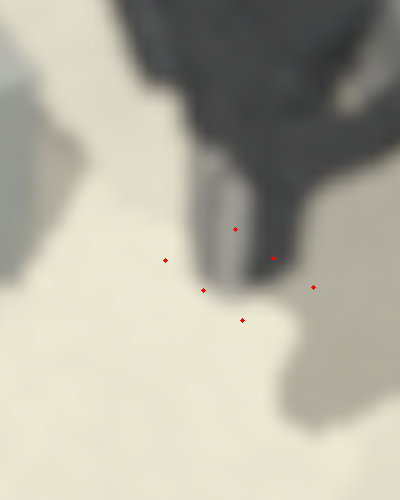

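```bash
python3 - <<'E'
from h import *
for p in((334.5,249.8),(333.7,250.4)): print('bore',onz('side',p,26).round(1))
for p in((269.2,177.5),(268.4,178.1)): print('seat',onz('side',p,108).round(1))
print(env.observe()['ee_pos'])
# grip tip: black grip top in side 
av=np.load('av_side.npy');g=av[225:285,285:312].mean(2);y,x=np.nonzero(g<60)
print('grip blob',x.min()+285,x.max()+285,y.min()+225,y.max()+225,x.mean()+285,y.mean()+225)
q=(x.mean()+285-.8,y.mean()+225+.6);print(onz('side',q,27).round(1))
E
```

```text
bore [ 629.6 -159.9   26. ]
bore [ 626.5 -160.5   26. ]
seat [612.5 104.2 108. ]
seat [608.9 102.8 108. ]
[ 626.78759267 -146.76818147  121.77537915]
grip blob 297 304 258 271 300.0 264.75280898876406
[ 522.9 -155.    27. ]
```

```bash
python3 -m pendant '{"targets":[[[-0.1,-1.3,0],[0,0,2.7]],[[0,0,0],[0,0,0]],[[0,0,0],[0,0,0]],[[0,0,0],[0,0,0]],[[0,0,0],[0,0,0]],[[0,0,2.5],[0,0,0]],[[0,0,2.5],[0,0,0]],[[0,0,2],[0,0,0]],[[0,0,2],[0,0,0]],[[0,0,0.5],[0,0,0]],[[0,0,0],[0,0,0]],[[0,0,0],[0,0,0]]]}' -1 20
```

```text
time: 9.98
ee_pos: [628.1, -159.8, 27.4]
tool_rot: [0.0, 0.023, 1.0, -0.0]
contact_force: [-0.0, -0.3, 1.0]
finger_gap: 85.3
grasp_force: 0.0
```

```bash
python3 -m pendant '{"targets":[[[0,0,1.2],[0,0,0]],[[0,0,1.0],[0,0,0]],[[0,0,0.3],[0,0,0]],[[0,0,0],[0,0,0]]]}' && python3 -m pendant '{"targets":[[[0,0,0],[0,0,0]],[[0,0,0],[0,0,0]],[[0,0,0],[0,0,0]],[[0,0,0],[0,0,0]],[[0,0,0],[0,0,0]],[[0,0,0],[0,0,0]],[[0,0,0],[0,0,0]],[[0,0,0],[0,0,0]]]}' 1 60
```

```text
time: 10.32
ee_pos: [627.3, -159.6, 1.0]
tool_rot: [-0.001, 0.024, 1.0, 0.0]
contact_force: [-0.1, 1.2, -0.6]
finger_gap: 85.3
grasp_force: 0.0
time: 10.98
ee_pos: [628.3, -159.5, 2.6]
tool_rot: [0.001, 0.024, 1.0, 0.0]
contact_force: [-2.5, 1.8, 7.4]
finger_gap: 38.8
grasp_force: 60.6
```

```bash
python3 -m pendant '{"targets":[[[0,0,-1],[0,0,0]],[[0,0,-2],[0,0,0]],[[0,0,-3],[0,0,0]],[[0,0,-4],[0,0,0]],[[0,0,-4],[0,0,0]],[[0,0,-4],[0,0,-2.7]],[[0,0,0],[0,0,0]],[[0,0,0],[0,0,0]]]}'; python3 -c "
from h import *
save('side','lift');o=env.observe();print(o['ft_torque'],rot(o['tool_rot'])[:,0],o['ee_pos'],o['contact_force'],proj('side',o['ee_pos']))
for l in('lever_bore','lever_tip'): print([(np.round(x['location'],1).tolist(),round(x['score'],2)) for x in env.place_of('side',l)[:4]])"
```

```text
time: 11.65
ee_pos: [628.8, -160.1, 184.7]
tool_rot: [0.002, 0.0, 1.0, -0.0]
contact_force: [-1.0, 0.3, -3.5]
finger_gap: 39.2
grasp_force: 60.8
[ 0.03415715  0.03561548 -0.01182961] [-9.99999214e-01  2.73670351e-04 -1.22328082e-03] [ 627.74841181 -159.65103171  182.52408289] [-1.72281953 -0.51126925 -3.6965629 ] [339.62347113 198.22462091]
[([341.8, 192.3], 0.93), ([394.8, 269.2], 0.67), ([206.5, 275.5], 0.6), ([302.6, 216.9], 0.46)]
[([240.0, 256.4], 0.82), ([306.0, 213.0], 0.58), ([387.5, 312.0], 0.58)]
```

```bash
python3 -m pendant '{"targets":[[[0.2,2,0],[0,0,0]],[[0.2,3.3,0],[0,0,0]],[[0.2,3.3,0],[0,0,0]],[[0.2,3.3,0],[0,0,0]],[[0.2,3.3,0],[0,0,0]],[[0.2,3.3,0],[0,0,0]],[[0.2,3.3,0],[0,0,0]],[[0.2,3.3,0],[0,0,0]],[[0.1,1.3,0],[0,0,0]],[[0,0,0],[0,0,-7]],[[0,0,0],[0,0,-7]],[[0,0,1],[0,0,-7]],[[0,0,0],[0,0,0]],[[0,0,0],[0,0,0]],[[0,0,0],[0,0,0]]]}'; python3 - <<'E'
from h import *
np.set_printoptions(precision=2,suppress=True)
o=env.observe();T=np.array(o['ee_pos']);M=rot(o['tool_rot']);print(T,M[:,0],o['contact_force'],o['ft_torque'],o['qpos'])
av=np.mean([env.get_image('side').astype(float) for _ in range(8)],0)[:,:,::-1]
s=8;x,y,w,h=225,130,80,65
im=cv2.resize(av.astype(np.float32),None,fx=s,fy=s,interpolation=cv2.INTER_CUBIC).clip(0,255)
im=(255*(im/255)**.6).astype(np.uint8)
# hub corners predicted (with side-camera offset), underside 2.4 below tcp, plus shaft tip
off=np.array([.8,-.6])
def dot(P,col):
    p=proj('side',P)+off; cv2.circle(im,tuple(int(v) for v in (s*(p+.5)).round()),2,col,-1)
for a in(-20,20):
  for b in(-20,20):
    for z in(2.4,-23.6): dot(T+M@[a,b,z],(0,0,255))
for z in(108,140): dot([T[0],T[1],z],(0,255,0))
cv2.imwrite('pics/over.png',im[y*s:(y+h)*s,x*s:(x+w)*s])
E
```

```text
time: 13.05
ee_pos: [610.5, 103.8, 171.2]
tool_rot: [-0.001, -0.18, 0.984, -0.0]
contact_force: [1.0, -0.8, -2.7]
finger_gap: 38.9
grasp_force: 60.7
[610.51 103.84 171.16] [-0.94 -0.35  0.  ] [ 0.95 -0.76 -2.71] [0.02 0.01 0.02] [-0.52  0.41  0.32  1.81 -0.15  0.95  1.8 ]
```

View pics/over.png

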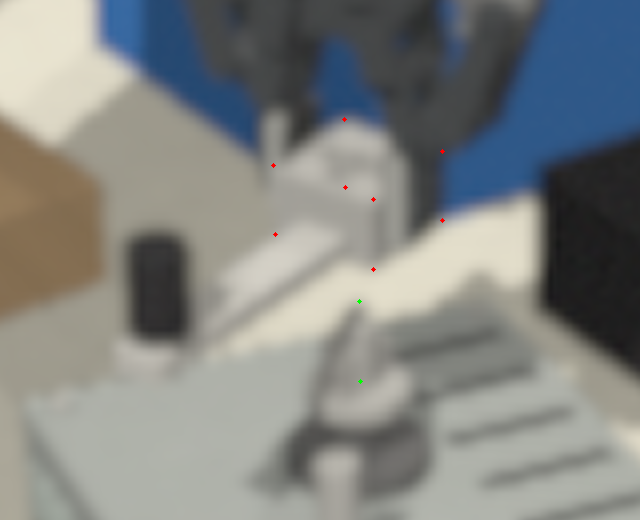

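```bash
python3 -m pendant '{"targets":[[[0,0,1],[0,0,0]],[[0,0,1.2],[0,0,0]],[[0,0,0.4],[0,0,0]],[[0,0,0.3],[0,0,0]],[[0,0,0.3],[0,0,0]],[[0,0,0],[0,0,0]]]}'; python3 -c "
from h import *;o=env.observe();print(o['ee_pos'].round(1),o['contact_force'].round(1),o['ft_torque'].round(2))"
```

```text
time: 13.95
ee_pos: [610.5, 104.1, 139.0]
tool_rot: [-0.0, -0.182, 0.983, -0.0]
contact_force: [-0.4, 0.6, -2.4]
finger_gap: 39.0
grasp_force: 60.8
[610.5 104.1 139. ] [-0.4  0.6 -2.4] [-0.08 -0.06  0.03]
```

```bash
python3 -m pendant '{"targets":[[[0,0,0.2],[0,0,0]],[[0,0,0],[0,0,0]]]}';  python3 -m pendant '{"targets":[[[0,0,0.2],[0,0,0]],[[0,0,0],[0,0,0]]]}'; python3 -c "
from h import *;o=env.observe();print(o['ee_pos'].round(1),o['contact_force'].round(1),o['ft_torque'].round(2))"
```

```text
time: 14.12
ee_pos: [610.9, 104.2, 137.7]
tool_rot: [0.0, -0.182, 0.983, -0.0]
contact_force: [-0.5, -0.4, -2.2]
finger_gap: 38.6
grasp_force: 60.8
time: 14.28
ee_pos: [610.8, 104.3, 135.7]
tool_rot: [0.0, -0.182, 0.983, 0.0]
contact_force: [-1.1, 0.9, -2.9]
finger_gap: 38.6
grasp_force: 60.8
[610.8 104.3 135.7] [-1.1  0.9 -2.9] [ 0.02 -0.05 -0.02]
```

```bash
for i in 1 2 3; do python3 -m pendant '{"targets":[[[0,0,0.2],[0,0,0]],[[0,0,0],[0,0,0]]]}' | grep -E "ee_pos|contact"; done; python3 -c "
from h import *;o=env.observe();print(o['ee_pos'].round(1),o['contact_force'].round(1),o['ft_torque'].round(2))"
```

```text
ee_pos: [610.9, 104.3, 133.6]
contact_force: [1.6, 1.5, -3.5]
ee_pos: [610.9, 104.5, 131.5]
contact_force: [2.0, 1.0, -3.2]
ee_pos: [610.9, 104.4, 129.5]
contact_force: [2.8, 2.3, -3.4]
[610.9 104.4 129.5] [ 2.8  2.3 -3.4] [ 0.47 -0.57 -0.  ]
```

```bash
python3 -m pendant '{"targets":[[[-0.06,0.02,0],[0,0,0]],[[0,0,0],[0,0,0]]]}' | grep -E "ee_pos|contact";python3 -m pendant '{"targets":[[[0,0,0.2],[0,0,0]],[[0,0,0],[0,0,0]]]}' | grep -E "ee_pos|contact"; python3 -c "
from h import *;o=env.observe();print(o['ee_pos'].round(1),o['contact_force'].round(1),o['ft_torque'].round(2))"
```

```text
ee_pos: [611.2, 104.6, 129.7]
contact_force: [0.7, 1.2, -3.5]
ee_pos: [611.2, 104.6, 127.5]
contact_force: [1.6, 1.5, -3.4]
[611.2 104.6 127.5] [ 1.6  1.5 -3.4] [ 0.23 -0.32 -0.05]
```

Still a slight side push; nudge a little more, then press lightly onto the rib tops.

```bash
python3 -m pendant '{"targets":[[[-0.05,0.02,0],[0,0,0]],[[0,0,0],[0,0,0]]]}' | grep -E "ee_pos|contact";for i in 1 2; do python3 -m pendant '{"targets":[[[0,0,0.2],[0,0,0]],[[0,0,0],[0,0,0]]]}' | grep -E "ee_pos|contact";done; python3 -c "
from h import *;o=env.observe();print(o['ee_pos'].round(1),o['contact_force'].round(1),o['ft_torque'].round(2))"
```

```text
ee_pos: [611.6, 104.9, 127.7]
contact_force: [-0.2, 0.3, -2.6]
ee_pos: [611.8, 104.8, 125.7]
contact_force: [-0.6, -0.3, 3.0]
ee_pos: [611.8, 104.9, 123.8]
contact_force: [-1.9, -0.9, 5.5]
[611.8 104.9 123.8] [-1.9 -0.9  5.5] [-0.09  0.14 -0.04]
```

```bash
python3 -m pendant '{"targets":[[[0,0,0.15],[0,0,0]],[[0,0,0],[0,0,3]],[[0,0,0],[0,0,3]],[[0,0,0],[0,0,3]],[[0,0,0],[0,0,3]]]}' | grep -E "ee_pos|contact"; python3 -c "
from h import *;o=env.observe();print(o['ee_pos'].round(1),o['contact_force'].round(1),o['ft_torque'].round(2))";  python3 -m pendant '{"targets":[[[0,0,0],[0,0,3]],[[0,0,0],[0,0,3]],[[0,0,0],[0,0,3]],[[0,0,0],[0,0,3]]]}' | grep -E "ee_pos|contact"; python3 -c "
from h import *;o=env.observe();print(o['ee_pos'].round(1),o['contact_force'].round(1),o['ft_torque'].round(2))"
```

```text
ee_pos: [611.6, 105.6, 122.5]
contact_force: [-2.9, 2.2, 6.3]
[611.6 105.6 122.5] [-2.9  2.2  6.3] [0.64 0.52 0.05]
ee_pos: [611.2, 105.7, 122.3]
contact_force: [-5.5, 3.4, 5.3]
[611.2 105.7 122.3] [-5.5  3.4  5.3] [0.65 0.98 0.11]
```

```bash
python3 -m pendant '{"targets":[[[0.1,0.07,0],[0,0,0]],[[0,0,0],[0,0,0]]]}' | grep -E "ee_pos|contact"; python3 -m pendant '{"targets":[[[0,0,0],[0,0,3]],[[0,0,0],[0,0,3]],[[0,0,0],[0,0,3]],[[0,0,0],[0,0,3]]]}' | grep -E "ee_pos|contact"; python3 -c "
from h import *;o=env.observe();M=rot(o['tool_rot']);print(np.degrees(np.arctan2(M[1,0],M[0,0])),o['ee_pos'].round(1),(M.T@o['contact_force']).round(1),o['ft_torque'].round(2))"
```

```text
ee_pos: [611.1, 105.8, 122.6]
contact_force: [-0.4, -0.3, 4.8]
ee_pos: [610.7, 106.4, 122.5]
contact_force: [-2.8, 3.2, 5.3]
164.8801292342983 [610.7 106.4 122.5] [ 3.5  2.4 -5.3] [0.75 0.61 0.06]
```

```bash
python3 -m pendant '{"targets":[[[0.08,0.06,0],[0,0,0]],[[0,0,0],[0,0,0]],[[0.01,0.015,0],[0,0,3]],[[0.01,0.015,0],[0,0,3]],[[0.01,0.015,0],[0,0,3]],[[0.01,0.015,0],[0,0,3]],[[0,0,0],[0,0,0]]]}' | grep -E "contact"; cat > s.py <<'E'
from h import *
o=env.observe();M=rot(o['tool_rot']);print(round(o['time'],2),'ang',np.degrees(np.arctan2(M[1,0],M[0,0])).round(1),o['ee_pos'].round(1),'Ftool',(M.T@o['contact_force']).round(1),o['ft_torque'].round(2))
E
python3 s.py
```

```text
contact_force: [-0.4, 1.2, 5.4]
17.45 ang 152.8 [610.4 107.7 122.6] Ftool [ 0.9  0.9 -5.4] [ 0.31 -0.1  -0.01]
```

Lateral load stays small now, still pressing 5 N. Continue the sweep.

```bash
for i in 1 2; do python3 -m pendant '{"targets":[[[0.015,0.015,0],[0,0,3]],[[0.015,0.015,0],[0,0,3]],[[0.015,0.015,0],[0,0,3]],[[0.015,0.015,0],[0,0,3]],[[0,0,0],[0,0,0]]]}' >/dev/null; python3 s.py; done
```

```text
17.87 ang 140.8 [610.4 108.5 122.7] Ftool [ 0.2  1.3 -5.3] [ 0.31 -0.41 -0.02]
18.28 ang 128.8 [610.7 109.4 122.8] Ftool [-0.6  2.8 -4.5] [ 0.3  -0.61  0.01]
```

```bash
for i in 1 2; do python3 -m pendant '{"targets":[[[0.005,0.04,0],[0,0,3]],[[0.008,0.02,0],[0,0,3]],[[0.008,0.02,0],[0,0,3]],[[0.008,0.02,0],[0,0,3]],[[0,0,0],[0,0,0]]]}' >/dev/null; python3 s.py; done
```

```text
18.7 ang 116.8 [611.2 110.1 122.7] Ftool [-0.8  2.2 -4.8] [ 0.24 -0.48  0.05]
19.12 ang 104.8 [611.9 110.7 122.6] Ftool [ 0.6  3.1 -4.2] [ 0.23 -0.52  0.06]
```

```bash
python3 -m pendant '{"targets":[[[0.005,0.04,0],[0,0,3]],[[0.008,0.02,0],[0,0,3]],[[0.008,0.02,0],[0,0,3]],[[0.008,0.02,0],[0,0,3]],[[0,0,0],[0,0,0]]]}' >/dev/null; python3 s.py; python3 - <<'E'
from h import *
def w(cx,cy): return onz('top',(210+(cx-400)/5-.4,160+cy/5-.4),75)
for a,b in(((530,40),(517,112)),((716,68),(702,142)),((487,22),(445,290)),((487,22),(760,65))):
    d=w(*b)-w(*a);print(np.degrees(np.arctan2(d[1],d[0])))
d=onz('top',(272,219.4),108)-onz('top',(248.7,193.1),108);print(np.degrees(np.arctan2(d[1],d[0]))+360-48.7,np.hypot(d[0],d[1]))
E
```

```text
19.53 ang 92.9 [612.6 111.1 122.5] Ftool [ 1.1  0.9 -5.3] [ 0.13 -0.35 -0.  ]
169.79785207082026
168.40092468381462
171.32035961621673
-100.74331891875838
171.26357863293634 110.00873608513228
```

```bash
for i in 1 2; do python3 -m pendant '{"targets":[[[0,0,0],[0,0,-1.5]],[[-0.004,-0.009,0],[0,0,-1.5]],[[-0.004,-0.009,0],[0,0,-1.5]],[[-0.004,-0.009,0],[0,0,-1.5]],[[-0.004,-0.009,0],[0,0,-1.5]],[[-0.004,-0.009,0],[0,0,-1.5]],[[-0.004,-0.009,0],[0,0,-1.5]],[[-0.004,-0.009,0],[0,0,-1.5]]]}' >/dev/null; python3 s.py; done
```

```text
20.2 ang 105.2 [612.6 110.6 122.6] Ftool [-1.3  8.2 -0.1] [ 0.05 -1.94 -0.03]
20.87 ang 117.2 [612.4 110.2 122.6] Ftool [-4.6  9.6  1.2] [ 0.25 -2.35 -0.11]
```

```bash
python3 -m pendant '{"targets":[[[-0.06,0.12,0],[0,0,0]],[[0,0,0],[0,0,0]],[[0,0,0],[0,0,0]]]}' >/dev/null; python3 s.py;python3 -m pendant '{"targets":[[[0,0,0.2],[0,0,0]],[[0,0,0],[0,0,0]],[[0,0,0],[0,0,0]]]}' >/dev/null; python3 s.py
```

```text
21.12 ang 117.0 [612.7 110.3 122.2] Ftool [-0.3  5.8  0. ] [ 0.49 -1.14 -0.14]
21.37 ang 117.0 [612.6 110.4 120.1] Ftool [-0.7  6.9  1.5] [ 0.61 -1.34 -0.13]
```

```bash
python3 -m pendant '{"targets":[[[0,0.1,0],[0,0,1.5]],[[0,0,0],[0,0,0]],[[0,0,0],[0,0,0]]]}' >/dev/null; python3 s.py;python3 -m pendant '{"targets":[[[0,0,0.3],[0,0,0]],[[0,0,0],[0,0,0]],[[0,0,0],[0,0,0]]]}' >/dev/null; python3 s.py
```

```text
21.62 ang 115.5 [612.6 110.4 119.8] Ftool [0.4 1.2 4. ] [ 0.22 -0.19  0.03]
21.87 ang 115.5 [612.9 110.3 116.9] Ftool [-0.2  0.2  2.3] [-0.05 -0.03  0.01]
```

```bash
for i in 1 2; do python3 -m pendant '{"targets":[[[0,0,0.3],[0,0,0]],[[0,0,0],[0,0,0]],[[0,0,0],[0,0,0]]]}' >/dev/null; python3 s.py;done; python3 -m pendant '{"targets":[[[0,0,0.2],[0,0,0]],[[0,0,0],[0,0,0]]]}' >/dev/null; python3 s.py
```

```text
22.12 ang 115.5 [613.1 110.4 114. ] Ftool [-0.4 -0.4  1.7] [ 0.   -0.02  0.  ]
22.37 ang 115.5 [613.1 110.5 111.1] Ftool [0.1 0.6 1.9] [ 0.02 -0.04 -0.04]
22.53 ang 115.5 [613.4 110.5 109.3] Ftool [-0.2 -2.6 -2.9] [-0.02  0.39  0.02]
```

```bash
for i in 1 2; do python3 -m pendant '{"targets":[[[-0.005,-0.037,-0.03],[0,0,-5]],[[-0.005,-0.037,0],[0,0,-5]],[[-0.005,-0.037,0],[0,0,-5]],[[-0.005,-0.037,0],[0,0,-5]],[[-0.005,-0.037,0],[0,0,-5]],[[-0.005,-0.037,0],[0,0,-5]],[[0,0,0],[0,0,0]]]}' >/dev/null; python3 s.py; done; python3 -c "
from h import *;print(env.observe()['qpos'].round(2))"
```

```text
23.12 ang 145.8 [611.9 109.7 110. ] Ftool [ 3.1  2.1 -3.8] [ 0.86  0.39 -0.02]
23.7 ang 175.8 [611.1 107.9 110.2] Ftool [ 3.8  5.7 -2.4] [1.22 0.58 0.01]
[-0.57  0.49  0.39  1.85 -0.24  0.84  1.44]
```

```bash
python3 -m pendant '{"targets":[[[0.06,0.09,0],[0,0,0]],[[0,0,0],[0,0,0]]]}' >/dev/null; python3 s.py;python3 -m pendant '{"targets":[[[0.003,-0.03,0],[0,0,-5]],[[0.003,-0.03,0],[0,0,-5]],[[0.003,-0.03,0],[0,0,-5]],[[0.003,-0.03,0],[0,0,-5]],[[0.003,-0.03,0],[0,0,-5]],[[0.003,-0.03,0],[0,0,-5]],[[0,0,0],[0,0,0]]]}' >/dev/null; python3 s.py
```

```text
23.87 ang 175.4 [611.  107.9 110.2] Ftool [-0.4  2.8 -2.4] [ 0.49 -0.13  0.08]
24.45 ang -154.3 [611.2 106.1 110.2] Ftool [-2.4  2.2 -3.2] [ 0.61 -0.27 -0.03]
```

```bash
python3 -m pendant '{"targets":[[[-0.04,0.02,0],[0,0,-4]],[[-0.003,-0.03,0],[0,0,-4]],[[0,0,0],[0,0,0]]]}' >/dev/null; python3 s.py; for i in 1 2 3; do python3 -m pendant '{"targets":[[[0,-0.012,0],[0,0,-1.5]],[[0,0,0],[0,0,0]]]}' >/dev/null; python3 s.py; done
```

```text
24.7 ang -146.5 [611.4 105.6 110. ] Ftool [-1.1 -0.6 -3.5] [ 0.   -0.15 -0.02]
24.87 ang -145.1 [611.4 105.6 110. ] Ftool [-0.7 -1.5 -3.6] [-0.25 -0.43 -0.09]
25.03 ang -143.5 [611.5 105.5 109.9] Ftool [-0.1 -3.4 -3.1] [-0.47 -0.55 -0.06]
25.2 ang -141.9 [611.5 105.4 109.9] Ftool [-1.1 -4.2 -3.9] [-0.55 -0.66 -0.17]
```

```bash
python3 -m pendant '{"targets":[[[0,-0.07,0],[0,0,0]],[[0,0,0],[0,0,0]]]}' >/dev/null; python3 s.py; for i in 1 2 3; do python3 -m pendant '{"targets":[[[0,-0.007,0],[0,0,-1]],[[0,0,0],[0,0,0]]]}' >/dev/null; python3 s.py; done
```

```text
25.37 ang -142.0 [611.6 105.3 109.8] Ftool [-0.2 -0.5 -3.5] [ 0.04 -0.13 -0.11]
25.53 ang -140.9 [611.7 105.3 109.8] Ftool [-0.8  0.3 -3.5] [ 0.09 -0.01 -0.06]
25.7 ang -139.9 [611.7 105.3 109.8] Ftool [-0.3  1.3 -3.4] [ 0.29  0.13 -0.16]
25.87 ang -138.9 [611.5 105.5 109.8] Ftool [-0.3  5.8 -3.5] [ 0.9   0.64 -1.25]
```

```bash
python3 -m pendant '{"targets":[[[0,0,0],[0,0,0.7]],[[0,0,0],[0,0,0]]]}' >/dev/null; python3 s.py
```

```text
26.03 ang -139.7 [611.6 105.3 109.8] Ftool [-0.1  5.2 -3.6] [ 0.82  0.71 -0.27]
```

```bash
python3 -m pendant '{"targets":[[[0,0,0],[0,0,0]],[[0,0,0],[0,0,0]],[[0,0,0],[0,0,0]],[[0,0,0],[0,0,0]],[[0,0,0],[0,0,0]]]}' -0.4 20; python3 s.py
```

```text
time: 26.45
ee_pos: [612.0, 104.7, 109.8]
tool_rot: [-0.0, -0.344, 0.939, -0.0]
contact_force: [-1.0, -0.8, 0.6]
finger_gap: 60.0
grasp_force: 0.0
26.45 ang -139.7 [612.  104.7 109.8] Ftool [ 1.3  0.  -0.6] [-0.02 -0.   -0.02]
```

```bash
python3 -m pendant '{"targets":[[[0,0,-1],[0,0,0]],[[0,0,-2],[0,0,0]],[[0,0,-3],[0,0,0]],[[0,0,-4],[0,0,0]],[[0,0,-4],[0,0,0]],[[0,2,0],[0,0,0]],[[0,4,0],[0,0,0]],[[0,4,0],[0,0,0]],[[0,4,0],[0,0,0]],[[0,4,0],[0,0,0]],[[0,4,0],[0,0,0]],[[0,4,0],[0,0,0]],[[0,4,0],[0,0,0]],[[0,2,0],[0,0,0]],[[0,0,0],[0,0,0]]]}'; python3 - <<'E'
from h import *
np.set_printoptions(precision=1,suppress=True)
av={c:np.mean([env.get_image(c).astype(float) for _ in range(8)],0)[:,:,::-1] for c in('top','side')}
def cr(c,x,y,w=40,h=60,s=10):
    im=cv2.resize(av[c].astype(np.float32),None,fx=s,fy=s,interpolation=cv2.INTER_CUBIC).clip(0,255)
    return ((im/255)**.7*255).astype(np.uint8)[y*s:(y+h)*s,x*s:(x+w)*s]
cv2.imwrite('pics/fin.png',np.hstack([cr('top',240,175),cr('side',245,155)]))
for c in av:
  for l in('lever_bore','lever_tip','stop_mark','seat','shaft_top'): print(c,l,[x['location'] for x in env.place_of(c,l)[:4]])
E
```

```text
time: 27.7
ee_pos: [401.5, 353.1, 250.8]
tool_rot: [0.0, -0.347, 0.938, 0.001]
contact_force: [0.2, -1.5, -0.1]
finger_gap: 59.5
grasp_force: 0.0
top lever_bore [[250.1, 192.3], [304.8, 283.9], [370.9, 172.4]]
top lever_tip [[389.3, 196.7], [272.1, 219.3], [291.5, 257.1]]
top stop_mark [[273.8, 223.5], [310.4, 150.0]]
top seat [[249.0, 195.6]]
top shaft_top [[247.8, 188.5], [254.8, 197.7]]
side lever_bore [[207.5, 277.5], [395.2, 269.2], [266.4, 169.2], [269.6, 177.3]]
side lever_tip [[237.4, 260.6], [257.4, 197.1], [385.5, 312.9], [414.9, 335.8]]
side stop_mark [[255.6, 197.6], [356.2, 245.4]]
side seat [[271.0, 177.4], [414.9, 335.0]]
side shaft_top [[269.2, 167.5], [358.1, 223.8]]
```

View pics/fin.png

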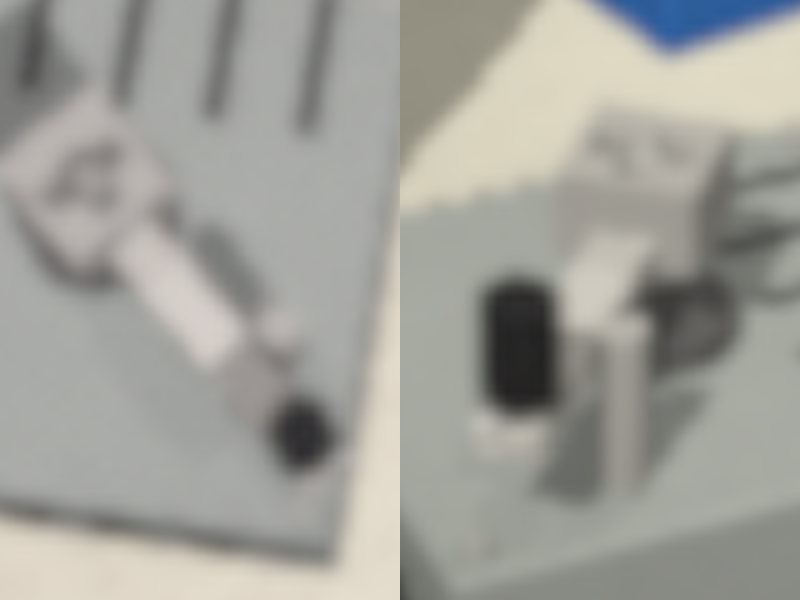

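The top crop shows the hub on the shaft at about (249,193), with the arm touching the post at about (268,208). The grip foot is at about (272,219), which is the stop mark. The side crop shows the hub flat on the shoulder.

```bash
python3 -c "
from bench import env
print(env.close_job())"
```

```text
the job is handed in; nothing more can be done
None
```

The lever is fitted fully home on the splined shaft and swung anticlockwise until its arm rests against the stop post; it is released and the job handed in at about 28 s (verdict not reported), with nothing else on the bench handled.

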